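# Ram the hung-up bushings down their tube

## Task

The two yellow bushings have hung up part-way down their leaning clear tube. Take the ram rod off the rail, push them down the tube with it until both have bottomed out firmly, so that there is room for the next one, then hang the rod back over the rail by its hook and let go. Leave the mallet, latch, funnel and drawer pull where they are.

Things in the scene. Friction and masses are not known exactly. Their poses are not given: they have to be found in the camera images.
- yellow_stand_mouth (a point): Centre of the open mouth of the clear acrylic tube holding the yellow bushings, fixed on a galvanized stand, mouth 179 mm above the deck. The tube leans 32 degrees from vertical, mouth roughly towards the robot. z points out of the mouth along the tube's axis; x crosses to its upper side, which has a 13 mm wide sight slot. Bore 34 mm, outside 40 mm, 180 mm deep.
- lower_bushing (a joint): Height (m) of the lower yellow bushing above its home on the tube's floor, along the tube; 0 = bottomed out, its top then 120 mm below the mouth. Hard bushing 31 mm across, 60 mm long. It grips the wall: it stays where it is left and takes about 3 N to slide.
- upper_bushing (a joint): Height (m) of the upper yellow bushing above its home on top of the homed lower one; 0 = bottomed out. Its top lies 60 mm minus this value below the mouth. Same size and grip. When it meets the lower one it pushes it ahead, about 6 N for the two; the force rises beyond that only when they stand solid on the floor. Firm means some 15 N.
- ram_grip (a point): Centre of the ram rod's wooden handle, 22 mm square, 66 mm tall, flat sides facing the frame's x and y; z runs up the rod. One rigid piece, 181 mm long, about 0.32 kg: handle on top, strap hook just under it on the +x side, round steel shank 22 mm thick below. At the start it hangs upright over the rail, hook pointing away from the robot.
- ram_tip (a point): Centre of the shank's flat lower end (black tip), on the rod's axis 148 mm below ram_grip; same axes.
- ram_hook (a point): Middle of the underside of the rod's strap hook, 38 mm below ram_grip and 24 mm to +x of the rod's axis; same axes. The strap is 20 mm wide and 5 mm thick; between the shank and the hook's lip is a 26 mm gap, open downwards, and the lip drops 25 mm below the strap's underside. This underside rests on the rail's bar when hung.
- rail_bar (a point): Middle of the top of the tool rail's horizontal bar, 12 mm thick, 256 mm long along y between two square posts, top 150 mm above the deck (posts 156 mm). Fixed. z up, +x away from the robot. A plate flush with the bar's robot side hangs 30 to 90 mm under this point; the hung rod's shank rests on it, rod axis at x = -17 mm.
- red_stand_mouth (a point): Mouth centre of the neighbouring tube, the same in shape and lean, already full to the top with three red bushings. Fixed. Leave it alone.
- mallet_mid (a point): Blue mallet standing on its face, middle of the head (58 mm across, 85 mm tall), 150 mm handle towards its -x at half height. Leave.
- latch_mid (a point): Zinc door latch lying flat, 125 mm long along y, 35 mm tall, its middle. Leave.
- funnel_mid (a point): Black plastic funnel standing mouth down, 110 mm wide and tall, its middle. Leave.
- pull_mid (a point): Aluminium drawer pull lying flat, 140 mm long along y, 12 mm thick, its middle. Leave.
There are look-alikes about, which are no part of the job. Leave any blue or pink look-alike of the part that bears ram_grip alone.

How it is judged:
By the outcome, as a careful person would: the job done as asked, in the order asked, and still so for the second after the job is handed in, with the robot touching nothing.
It also fails if it takes over 54 s, if anything falls off the work surface, if the arm or the gripper's body presses on something with over 40 N, if the wrist force passes 120 N, or if a joint passes its speed limit or range.

## Robot

A 6-joint arm with a two-finger parallel gripper is mounted at the origin on the work surface. World frame = base frame: x ahead of the robot, y to its left, z up, the work surface at z = 0. Lengths are in mm, angles in rad, forces in N, time in s.
With the tool pointing down it reaches from about 425 to 950 mm from the base axis. Payload 14.7 kg.
Tool frame: the origin (TCP) lies between the finger pads; the fingertips stand 25 mm ahead of it and the grasp point (between the pads) lies 6 mm ahead of it (bot.nose_length is the distance from the TCP to the fingertips, in mm); z points along the fingers, y is the line along which they close (so a half turn about z gives the same grasp; the last joint's range is limited). The gripper opens to 85 mm and grips with 20 to 120 N. Pads are 22 mm wide; open, the fingers measure 114 mm over their backs; the gripper's body (76 mm by 85 mm) begins 54 mm behind the grasp point. The pads swing forward as they close: fully open they stand 13 mm farther back than shut.
Start: joints at [-1.162, 0.48, 1.596, -0, 1.065, -0.047], TCP at [286.132, -583.627, 256.297] pointing down, gripper open.
Joint ranges: [-2.75, 2.75], [-0.82, 2.05], [0.23, 2.67], [-1.56, 4.7], [0.09, 2.69], [-2.92, 2.92]. Speed limits (rad/s): [1.89, 1.89, 2.39, 3.01, 3.01, 3.01].

## Interface

Orientations are given as a 3x3 rotation matrix whose columns are the frame's x, y, z axes.
In Python, from workcell import bot, viewer, ticket gives the robot as it stands.
- The arm moves only by the tool arm_command, never from a script. Its argument "increments" is a list that holds one entry, the list of rows, each a list of 7 numbers: the shift along the tool's x, y, z in cm, then the turn, a rotation vector about the tool's x, y, z in rad, then the closure, from -1 (fully open) to 1 (shut). A call has 1 to 20 rows; each row shifts and turns the commanded pose from where the row before left it, along the tool's axes as they then stand; what a row does not reach is not made up. A row lasts 1/10 s, in which the tool goes at most 50 mm and 8.59 degrees, less where a joint would pass 70% of its speed; a pose out of reach is approached as far as the arm can. A call with a gripper value outside its range is refused whole. The fingers move at their own pace and stop on an object; "squeeze" is the grip in N (left out, the last holds). Time passes only in rows, so rows that do not move let the fingers close. It gives the time, the measured TCP pose, the force, the opening and the grip force at its end, in the units of the state.
- bot.state(): the state, without advancing time (a new reading comes with each control period).
- viewer.grab_frame(name): name is "scene" or "top" or "wrist"; returns (picture, depth): 420x560x3 uint8, red, green, blue; 420x560 float32, mm along the optical axis (not along the pixel's ray), 0 where there is no reading.
- viewer.camera_model(name): a dict with "fx", "fy", "cx", "cy" (pixels), "R" (3x3) and "t" (3): a world point X has camera coordinates R X + t. Camera axes: x right, y down, z forward; pixel columns grow to the right and rows downward; lengths in mm; the calibration is good to about 2 mm. The wrist camera is an equidistant fisheye: a pixel r from the principal point sees the ray r / f radians off the axis. A picture is of the moment at which its call begins: read the wrist's pose just before it. camera_model takes no time and is no camera call; for the wrist camera it gives the pose at the moment of the call.
- ticket.close_job(): hands the job in; it is judged then, once.
The state is a dict: "clock": time; "joint_positions": joint angles; "dq": joint speeds; "tau": joint torques, N m; "ee_pos": TCP position; "eef_rot": TCP orientation; "wrist_force": force on the tool from outside, world axes, zero at the start; "moment": the same for the moment, N m; "grip_width": finger opening in mm; "grasp_force": force on a finger pad.
Only numpy, scipy, OpenCV 4.12 (cv2) and the standard library are available. Lean on these libraries where they do the work, as an engineer would, in place of code of your own. Each camera call takes 0.05 s, during which the arm holds its last target. There are 200 camera calls.

## Working session

There is one attempt and no reset: what is moved stays moved. The work goes in short steps, Python scripts to look and compute and a tool call to move; the robot and the scene stay as the last step left them, time stands still between calls to the robot, and variables do not carry over. Pictures are saved under pics/ and viewed, at most 10 in all, crops included, and the job is handed in when it is done.

Besides the shell and the picture viewer there is one more tool, called after ">>>" by a JSON object that holds its "name" and its "arguments". arm_command: Moves the arm, as the interface text tells. Its arguments: {"type":"object","properties":{"increments":{"type":"array"},"squeeze":{"type":"number"}},"required":["increments"]}

```bash
mkdir -p pics; ls
python3 - <<'E'
from workcell import bot, viewer
import cv2, numpy as np
for n in ("scene","top"):
    p,d=viewer.grab_frame(n); cv2.imwrite(f"pics/{n}0.png",p[:,:,::-1]); np.savez(f"pics/{n}0.npz",p=p,d=d,**viewer.camera_model(n))
    print(n,viewer.camera_model(n))
s=bot.state(); print({k:s[k] for k in("clock","ee_pos","eef_rot","grip_width","wrist_force")}, bot.nose_length)
E
```

```text
pics
scene {'fx': 469.78390345049496, 'fy': 469.78390345049496, 'cx': 264.86629797958335, 'cy': 214.8322653242344, 'R': array([[ 0.20841002,  0.97802763,  0.00521781],
       [ 0.82930106, -0.17388434, -0.53105931],
       [-0.51848338,  0.11500522, -0.84731858]]), 't': array([-145.71225706, -434.81946392, 1437.12546169])}
top {'fx': 479.94282903806896, 'fy': 479.94282903806896, 'cx': 282.3416396210555, 'cy': 210.04510187752632, 'R': array([[ 0.01168914, -0.99974377, -0.01938469],
       [-0.99937373, -0.0110329 , -0.03362173],
       [ 0.03339925,  0.01976556, -0.99924662]]), 't': array([  26.51771418,  578.7924322 , 1127.43824537])}
{'clock': 0.1, 'ee_pos': array([ 285.99786892, -583.31451961,  255.74244479]), 'eef_rot': array([[ 8.97921953e-01,  4.40154508e-01, -4.18641483e-04],
       [ 4.40154702e-01, -8.97921389e-01,  1.00887948e-03],
       [ 6.81557067e-05, -1.09016205e-03, -9.99999403e-01]]), 'grip_width': 85.4302413681948, 'wrist_force': array([ 0.54967675, -0.24422173,  0.55955236])} 25.0
```

View pics/scene0.png

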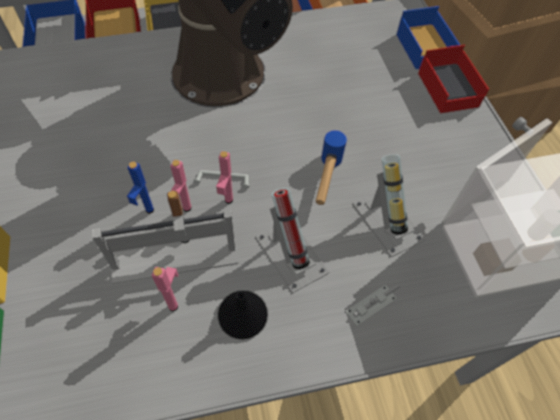

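View pics/top0.png

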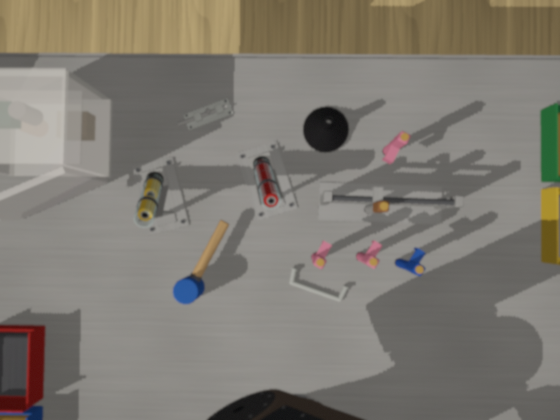

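The scene view shows the rod hung on the rail at (175,205), the yellow tube from (391,162) to (400,230), and pink and blue look-alikes near the rail. In the top view the rod is at (381,207) and the yellow tube mouth is near (146,216). I'll enlarge both.

Run:
```python
import cv2, numpy as np
S=np.load("pics/scene0.npz")["p"][:,:,::-1];T=np.load("pics/top0.npz")["p"][:,:,::-1]
def c(I,u,v,w,h,W,H): return cv2.resize(I[v:v+h,u:u+w],(W,H),interpolation=cv2.INTER_CUBIC)
a=c(T,315,180,150,50,800,267); b=c(T,125,160,80,80,330,330); d=c(S,350,145,80,100,264,330); 
e=c(S,145,180,50,80,206,330)
cv2.imwrite("pics/crop1.png",np.vstack([a,np.hstack([b,d,e])]))
```

```text
(no output)
```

View pics/crop1.png

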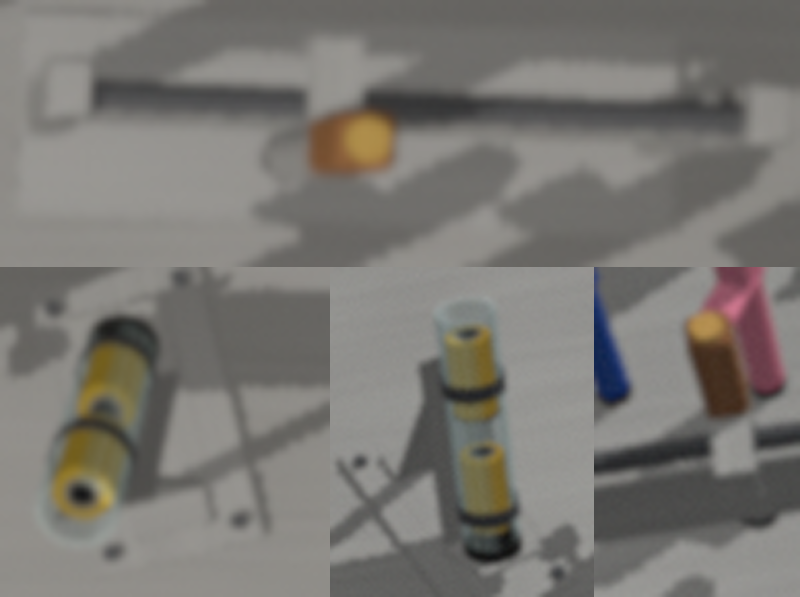

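```bash
cat > h.py <<'E'
import numpy as np
from workcell import bot, viewer
def ray(m,u,v):
    d=m["R"].T@np.array([(u-m["cx"])/m["fx"],(v-m["cy"])/m["fy"],1]); return -m["R"].T@m["t"],d
def atz(m,u,v,z):
    o,d=ray(m,u,v); return o+d*(z-o[2])/d[2]
def proj(m,X):
    c=m["R"]@np.asarray(X,float)+m["t"]; return np.round([m["fx"]*c[0]/c[2]+m["cx"],m["fy"]*c[1]/c[2]+m["cy"]],1)
E
python3 - <<'E'
from h import *
T=np.load("pics/top0.npz");S=np.load("pics/scene0.npz")
np.set_printoptions(precision=1,suppress=True)
a=lambda x,y:(315+x/5.333,180+y/5.333)
b=lambda x,y:(125+x/4.125,160+(y-267)/4.125)
d=lambda x,y:(350+(x-330)/3.3,145+(y-267)/3.3)
e=lambda x,y:(145+(x-594)/4.12,180+(y-267)/4.125)
print("handle top T",atz(T,*a(367,138),221),"S",atz(S,*e(708,325),221))
L=atz(T,*a(70,88),156);R=atz(T,*a(768,112),156);print("posts",L,R,(L+R)/2,np.linalg.norm(L-R))
print("strap", atz(T,*a(337,65),155))
print("mouth T",atz(T,*b(78,497),179),"S",atz(S,*d(466,312),179))
print("bot T",atz(T,*b(127,340),26),"S",atz(S,*d(495,545),26))
print("ring uppr T",atz(T,*b(95,440),120), "depth", T["d"][int(160+230/4.125),int(125+82/4.125)],S["d"][160:175,391])
for n,(m,f,z) in dict(x=(T,a,0)).items(): pass
E
```

```text
handle top T [ 581.6 -166.1  221. ] S [ 582.2 -162.7  221. ]
posts [602.6 -64.  156. ] [ 596.1 -332.2  156. ] [ 599.4 -198.1  156. ] 268.2831549339892
strap [ 612.6 -167.   155. ]
mouth T [558.1 310.4 179. ] S [555.7 313.8 179. ]
bot T [650.8 331.6  26. ] S [653.  337.7  26. ]
ring uppr T [589.  320.4 120. ] depth 988.41174 [1059.  1017.7 1020.4 1022.7 1022.8 1021.7 1022.3 1020.5 1025.1 1024.8
 1027.2 1025.7 1032.2 1032.2 1032.2]
```

The handle and tube agree between views: the posts are 268 mm apart and the tube run is 98 mm against the expected 95. I'll go above the rod.

>>> {"name": "arm_command", "arguments": {"increments": [[[0,0,-2,0,0,0.12,-1],[0,0,-2,0,0,0.12,-1],[0,0,-2,0,0,0.12,-1],[0,0,-1,0,0,0.12,-1],[1.9,-2.85,0,0,0,0,-1],[1.9,-2.85,0,0,0,0,-1],[1.9,-2.85,0,0,0,0,-1],[1.9,-2.85,0,0,0,0,-1],[1.9,-2.85,0,0,0,0,-1],[1.9,-2.85,0,0,0,0,-1],[1.9,-2.85,0,0,0,0,-1],[1.9,-2.85,0,0,0,0,-1],[1.9,-2.85,0,0,0,0,-1],[1.9,-2.85,0,0,0,0,-1],[1.9,-2.85,0,0,0,0,-1],[1.9,-2.85,0,0,0,0,-1],[1.9,-2.85,0,0,0,0,-1],[1.9,-2.85,0,0,0,0,-1],[1.9,-2.6,0,0,0,0,-1],[0,0,0,0,0,0,-1]]]}}

```text
clock: 2.1
ee_pos: [583.1, -162.7, 325.9]
eef_rot: [[1.0, -0.021, 0.0], [-0.021, -1.0, 0.001], [0.0, -0.001, -1.0]]
wrist_force: [-0.6, -0.3, 0.4]
grip_width: 85.2
grasp_force: 0.0
```

Run:
```python
from h import *
import cv2
m=viewer.camera_model("wrist"); p,d=viewer.grab_frame("wrist"); s=bot.state()
np.savez("pics/w1.npz",p=p,d=d,**m); cv2.imwrite("pics/w1.png",p[:,:,::-1])
np.set_printoptions(precision=3,suppress=True)
print(s["ee_pos"],s["eef_rot"],s["joint_positions"],s["clock"],m)
```

```text
[ 582.018 -164.044  325.813] [[ 1.    -0.022 -0.001]
 [-0.022 -1.     0.   ]
 [-0.001 -0.    -1.   ]] [-0.325  0.355  1.619  0.     1.168  1.267] 2.15 {'fx': 325.19226210127806, 'fy': 325.19226210127806, 'cx': 279.4382281423106, 'cy': 214.13367769800107, 'R': array([[-0.021, -1.   , -0.001],
       [-0.961,  0.02 ,  0.276],
       [-0.276,  0.006, -0.961]]), 't': array([-149.568,  507.306,  606.695])}
```

View pics/w1.png

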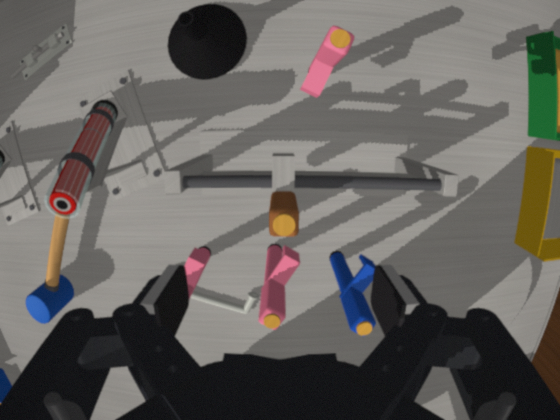

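The wrist view shows the handle top disc at (284,225), the bar from (175,182) to (449,184) and the strap at (284,165). Pink and blue look-alikes stand nearer the robot at z < 200.

```bash
cat >> h.py <<'E'
def fz(m,u,v,z):
    a=np.array([u-m["cx"],v-m["cy"]]); r=np.hypot(*a); th=r/m["fx"]
    c=np.r_[np.sin(th)*a/max(r,1e-9),np.cos(th)]; d=m["R"].T@c; o=-m["R"].T@m["t"]; return o+d*(z-o[2])/d[2]
E
python3 - <<'E'
from h import *
np.set_printoptions(precision=1,suppress=True)
m=np.load("pics/w1.npz")
print("top",fz(m,284,225,221),"posts",fz(m,175,182,156),fz(m,449,184,156),"strap",fz(m,284,165,155),"red mouth",fz(m,63,204,179))
T=m["d"]; 
for u,v in((340,38),(272,321),(364,328)): print(fz(m,u,v,181))
E
```

```text
top [ 579.9 -165.1  221. ] posts [602.4 -65.4 156. ] [ 596.8 -329.3  156. ] strap [ 614.5 -166.5  155. ] red mouth [590.8  51.6 179. ]
[ 722.7 -213.4  181. ]
[ 469.5 -152.3  181. ]
[ 456.  -244.1  181. ]
```

>>> {"name": "arm_command", "arguments": {"increments": [[[0,0.1,1,0,0,0,-1],[0,0,1,0,0,0,-1],[0,0,1,0,0,0,-1],[0,0,1,0,0,0,-1],[0,0,1,0,0,0,-1],[0,0,1,0,0,0,-1],[0,0,1,0,0,0,-1],[0,0,1,0,0,0,-1],[0,0,1,0,0,0,-1],[0,0,1,0,0,0,-1],[0,0,1,0,0,0,-1],[0,0,1,0,0,0,-1],[0,0,1,0,0,0,-1],[0,0,0,0,0,0,0.4],[0,0,0,0,0,0,1],[0,0,0,0,0,0,1],[0,0,0,0,0,0,1],[0,0,0,0,0,0,1],[0,0,0,0,0,0,1],[0,0,0,0,0,0,1]]], "squeeze": 100}}

```text
clock: 4.15
ee_pos: [581.6, -166.7, 197.0]
eef_rot: [[1.0, -0.024, 0.001], [-0.024, -1.0, -0.0], [0.001, 0.0, -1.0]]
wrist_force: [-1.3, 0.7, 5.9]
grip_width: 21.0
grasp_force: 97.3
```

>>> {"name": "arm_command", "arguments": {"increments": [[[0,0,-0.4,0,0,0,1],[0,0,-0.6,0,0,0,1],[0,0,-1,0,0,0,1],[0,0,-1.5,0,0,0,1],[0,0,-1.5,0,0,0,1],[0,0,-1.5,0,0,0,1],[0,0,-1.5,0,0,0,1],[0,0,-1.5,0,0,0,1],[0,0,-1.5,0,0,0,1],[0,0,-1.5,0,0,0,1],[0,0,-1.5,0,0,0,1],[0,0,-1.5,0,0,0,1],[0,0,-1,0,0,0,1],[0,0,-0.5,0,0,0,1],[-0.5,-1.5,0,0,0,0,1],[-0.8,-2.5,0,0,0,0,1],[-1,-3,0,0,0,0,1],[-1,-3,0,0,0,0,1],[-1,-3,0,0,0,0,1],[-1,-3,0,0,0,0,1]]]}}

```text
clock: 6.15
ee_pos: [530.9, -3.7, 365.7]
eef_rot: [[1.0, -0.024, -0.001], [-0.024, -1.0, 0.0], [-0.001, -0.0, -1.0]]
wrist_force: [-0.6, 0.9, -2.4]
grip_width: 20.9
grasp_force: 97.8
```

>>> {"name": "arm_command", "arguments": {"increments": [[[-1,-3,0,0,0,-0.026,1],[-1,-3,0,0,0,-0.026,1],[-1,-3,0,0,0,-0.026,1],[-1,-3,0,0,0,-0.026,1],[-1,-3,0,0,0,-0.026,1],[-1,-3,0,0,0,-0.026,1],[-1,-3,0,0,0,-0.026,1],[-1,-3,0,0,0,-0.026,1],[-0.7,-2,0,0,0,-0.026,1],[0,0,0,0,0,-0.026,1],[0,0,0,0,0.08,0,1],[0,0,0,0,0.08,0,1],[0,0,0,0,0.08,0,1],[0,0,0,0,0.08,0,1],[0,0,0,0,0.08,0,1],[0,0,0,0,0.08,0,1],[0,0,0,0,0.08,0,1],[0,0,0,0,0,0,1],[0,0,0,0,0,0,1]]]}}

```text
clock: 8.05
ee_pos: [425.5, 246.4, 366.1]
eef_rot: [[0.825, 0.234, 0.515], [0.199, -0.972, 0.123], [0.529, 0.001, -0.849]]
wrist_force: [1.0, -0.4, -2.6]
grip_width: 20.6
grasp_force: 98.5
```

Run:
```python
from h import *
import cv2
m=viewer.camera_model("wrist"); s=bot.state();p,d=viewer.grab_frame("wrist"); 
np.savez("pics/w2.npz",p=p,d=d,**m); cv2.imwrite("pics/w2.png",p[:,:,::-1])
np.set_printoptions(precision=3,suppress=True)
print(s["ee_pos"],s["eef_rot"],s["joint_positions"],s["clock"],s["grasp_force"],s["wrist_force"],s["moment"])
```

```text
[425.49  246.399 366.078] [[ 0.825  0.234  0.515]
 [ 0.199 -0.972  0.123]
 [ 0.529  0.001 -0.849]] [ 0.594 -0.082  2.181 -0.367  0.545  2.196] 8.05 98.5255479812622 [ 0.977 -0.356 -2.604] [-0.133  0.599 -0.048]
```

View pics/w2.png

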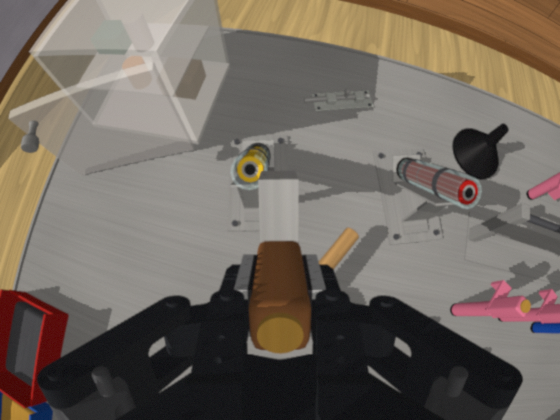

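The wrist view, tilted, shows the yellow tube mouth near (250,168) with the hook strap in front of it at (278,205). I'll enlarge the mouth.

Run:
```python
from h import *
import cv2
p=np.load("pics/w2.npz")["p"][:,:,::-1]
cv2.imwrite("pics/w2c.png",cv2.resize(p[130:200,215:305],(720,560),interpolation=cv2.INTER_CUBIC))
```

```text
(no output)
```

View pics/w2c.png

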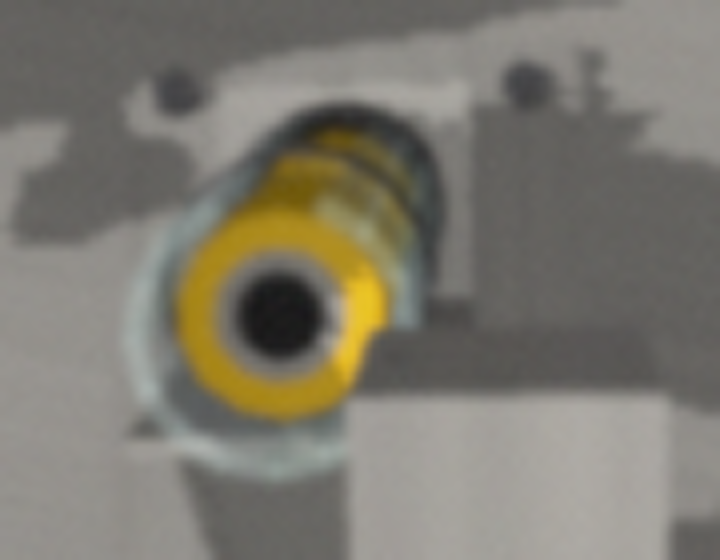

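Run:
```python
from h import *
np.set_printoptions(precision=3,suppress=True)
m=np.load("pics/w2.npz"); s=bot.state(); R=s["eef_rot"]; p=s["ee_pos"]
M=fz(m,248.5,171.9,179); print("mouth",M)
def fpr(X):
    c=m["R"]@X+m["t"]; th=np.arctan2(np.hypot(c[0],c[1]),c[2]); k=m["fx"]*th/np.hypot(c[0],c[1]); return np.array([c[0]*k+m["cx"],c[1]*k+m["cy"]])
# check: predicted ellipse extents in crop for axis azimuth options
a=np.linspace(0,2*np.pi,72)
for az in (.20,.236,.27):
  u=np.array([-.53*np.cos(az),-.53*np.sin(az),.848]); y=np.array([-np.sin(az),np.cos(az),0]); x=np.cross(y,u)
  for dep,r in((0,20),(-20,15.5),(-25,15.5),(-180,20)):
    q=np.array([(fpr(M+dep*u+r*(np.cos(t)*x+np.sin(t)*y))-[215,130])*8 for t in a]); print(az,dep,q.min(0),q.max(0))
for az in (.236,):
  u=np.array([-.53*np.cos(az),-.53*np.sin(az),.848]); tip=p+R[:,2]*157
  print("tip",tip,"offset tool", R.T@(M-tip), "u tool",R.T@u)
```

```text
mouth [549.547 311.783 179.   ]
0.2 0 [122.592 188.614] [415.116 479.345]
0.2 -20 [176.476 206.687] [391.56  420.449]
0.2 -25 [181.48  203.166] [393.821 414.2  ]
0.2 -180 [269.285 104.861] [465.3   299.512]
0.236 0 [122.235 188.589] [415.359 479.231]
0.236 -20 [173.655 206.646] [389.098 420.341]
0.236 -25 [178.052 203.121] [390.73  414.086]
0.236 -180 [252.415 104.694] [448.502 299.245]
0.27 0 [121.769 188.7  ] [415.441 479.355]
0.27 -20 [170.847 206.787] [386.653 420.479]
0.27 -25 [174.667 203.275] [387.694 414.235]
0.27 -180 [236.385 105.133] [432.589 299.647]
tip [506.969 266.044 233.246] offset tool [ 15.46 -34.54  73.59] u tool [-0.  0. -1.]
```

Run:
```python
from h import *
T=np.load("pics/top0.npz");S=np.load("pics/scene0.npz"); W=np.load("pics/w2.npz")
from scipy.optimize import least_squares
def fpr(m,X):
    c=m["R"]@X+m["t"]; th=np.arctan2(np.hypot(c[0],c[1]),c[2]); k=m["fx"]*th/np.hypot(c[0],c[1]); return np.array([c[0]*k+m["cx"],c[1]*k+m["cy"]])
obs=[(T,(144.9,214.8),proj),(S,(391.8,165.),proj),(W,(250,169),fpr)]
f=lambda X:np.concatenate([p(m,X)-o for m,o,p in obs])
r=least_squares(f,[560,313,160]);print(r.x,f(r.x))
u=np.array([-.53*np.cos(.245),-.53*np.sin(.245),.848]); print("mouth",r.x+u*(179-r.x[2])/u[2],"depth",(179-r.x[2])/u[2])
for M in ([549.5,311.8,179],[554,313,179]):
  for dep in (0,-22,-180): X=np.array(M)+dep*u; print(M,dep,proj(T,X),proj(S,X))
```

```text
[560.84930578 314.82608783 160.32190465] [-3.00000000e-01 -2.00000000e-01 -1.30000000e+00  6.00000000e-01
 -5.78722847e-10 -5.81536597e-10]
mouth [549.52410737 311.99453148 179.        ] depth 22.026055837873585
[549.5, 311.8, 179] 0 [143.1 220. ] [389.4 156.6]
[549.5, 311.8, 179] -22 [144.7 214.6] [390.4 165.6]
[549.5, 311.8, 179] -180 [154.3 181.4] [397.3 225.5]
[554, 313, 179] 0 [142.6 217.8] [390.6 158.1]
[554, 313, 179] -22 [144.1 212.4] [391.6 167.1]
[554, 313, 179] -180 [153.8 179.5] [398.4 227. ]
```

Three views agree on the mouth at (549.5, 312, 179), with the upper bushing's top 22 mm down. I'll line the tip up 18 mm above the mouth.

>>> {"name": "arm_command", "arguments": {"increments": [[[0.3,-0.7,0,0,0,0,1],[0.3,-0.7,0,0,0,0,1],[0.3,-0.7,0,0,0,-0.01,1],[0.3,-0.7,0,0,0,0,1],[0.35,-0.65,0,0,0,0,1],[0,0,1,0,0,0,1],[0,0,1,0,0,0,1],[0,0,1,0,0,0,1],[0,0,1,0,0,0,1],[0,0,1,0,0,0,1],[0,0,0.5,0,0,0,1],[0,0,0,0,0,0,1]]]}}

```text
clock: 9.3
ee_pos: [459.1, 289.9, 326.9]
eef_rot: [[0.822, 0.241, 0.516], [0.208, -0.97, 0.123], [0.53, 0.006, -0.848]]
wrist_force: [0.0, -0.7, -3.0]
grip_width: 21.0
grasp_force: 98.6
```

Run:
```python
from h import *
import cv2
c=[]
for n,(u,v,w,h) in dict(scene=(345,110,80,120),top=(110,160,80,120)).items():
    p,d=viewer.grab_frame(n); np.savez(f"pics/{n}1.npz",p=p,d=d,**viewer.camera_model(n)); c.append(cv2.resize(p[v:v+h,u:u+w,::-1],(400,600),interpolation=cv2.INTER_CUBIC))
cv2.imwrite("pics/ins.png",np.hstack(c))
s=bot.state(); R=s["eef_rot"];p=s["ee_pos"];M=np.array([549.5,312,179]);tip=p+R[:,2]*157
np.set_printoptions(precision=3,suppress=True)
print(p,R[:,2],R.T@(M-tip),s["clock"])
for n in("scene","top"):
    m=viewer.camera_model(n); print(n,"tip",proj(m,tip),"grip",proj(m,p+R[:,2]*9),"mouth",proj(m,M))
```

```text
[459.036 290.098 327.879] [ 0.516  0.124 -0.847] [-0.203 -0.189 18.58 ] 9.4
scene tip [388.6 148.9] grip [381.2  82.1] mouth [389.5 156.6]
top tip [141.7 224.6] grip [128.6 268.8] mouth [143. 220.]
```

View pics/ins.png

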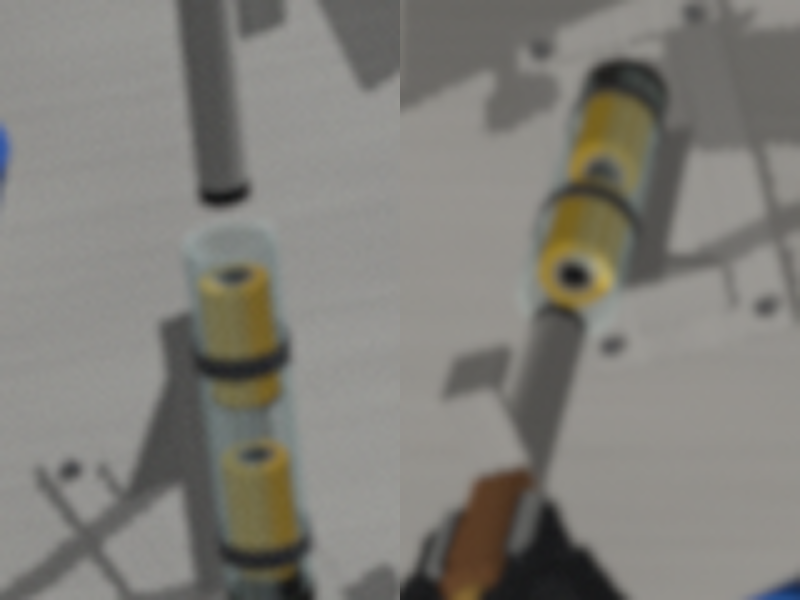

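The tip lines up with the bore in both views: scene tip (389.8,148.6) above mouth (391,158), top tip (141.4,223), within 2 mm of the axis. I'll insert.

>>> {"name": "arm_command", "arguments": {"increments": [[[0,0,0.6,0,0,0,1],[0,0,0.6,0,0,0,1],[0,0,0.6,0,0,0,1],[0,0,0.6,0,0,0,1],[0,0,0.6,0,0,0,1],[0,0,0.5,0,0,0,1],[0,0,0,0,0,0,1]]], "squeeze": 110}}

```text
clock: 10.1
ee_pos: [477.2, 294.4, 297.4]
eef_rot: [[0.822, 0.242, 0.516], [0.208, -0.97, 0.124], [0.53, 0.006, -0.848]]
wrist_force: [-0.9, -0.4, -2.9]
grip_width: 20.8
grasp_force: 107.3
```

>>> {"name": "arm_command", "arguments": {"increments": [[[0,0,0.3,0,0,0,1],[0,0,0.3,0,0,0,1],[0,0,0.3,0,0,0,1],[0,0,0.3,0,0,0,1],[0,0,0.3,0,0,0,1],[0,0,0,0,0,0,1]]]}}

```text
clock: 10.7
ee_pos: [484.9, 296.4, 285.2]
eef_rot: [[0.822, 0.242, 0.516], [0.208, -0.97, 0.124], [0.531, 0.005, -0.847]]
wrist_force: [-0.2, 0.6, -3.3]
grip_width: 21.0
grasp_force: 107.2
```

>>> {"name": "arm_command", "arguments": {"increments": [[[0,0,0.3,0,0,0,1],[0,0,0.3,0,0,0,1],[0,0,0.3,0,0,0,1],[0,0,0.3,0,0,0,1],[0,0,0.3,0,0,0,1],[0,0,0.3,0,0,0,1],[0,0,0.3,0,0,0,1],[0,0,0,0,0,0,1]]]}}

```text
clock: 11.5
ee_pos: [495.8, 298.9, 267.3]
eef_rot: [[0.822, 0.242, 0.516], [0.208, -0.97, 0.124], [0.531, 0.006, -0.847]]
wrist_force: [-0.4, -0.0, -3.3]
grip_width: 20.6
grasp_force: 107.2
```

The force hasn't risen where the tip should be pushing, so I'll look.

Run:
```python
from h import *
import cv2
c=[]
for n,(u,v,w,h) in dict(scene=(345,110,80,120),top=(110,160,80,120)).items():
    p,d=viewer.grab_frame(n); c.append(cv2.resize(p[v:v+h,u:u+w,::-1],(400,600),interpolation=cv2.INTER_CUBIC))
cv2.imwrite("pics/ins2.png",np.hstack(c))
s=bot.state(); print(s["clock"],s["wrist_force"],s["moment"],s["grip_width"])
```

```text
11.6 [-0.68232796 -0.40471835 -2.38107067] [-1.39654894e-01  7.00813478e-01  4.19639048e-04] 21.028570929292336
```

View pics/ins2.png

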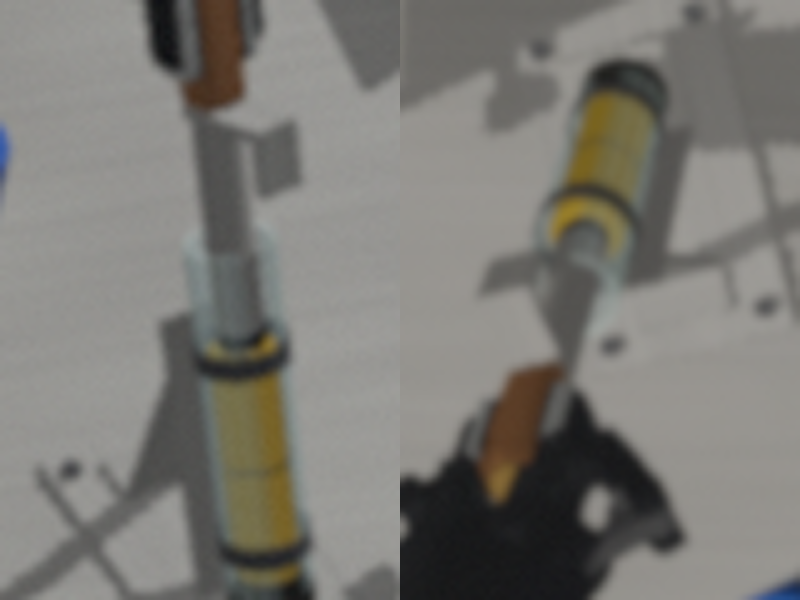

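The rod is in the bore. The two bushings now touch (seam at crop (255,470)) and sit nearly at the bottom, and the tip is on the upper one at (240,340). I'll push on gently until it is firm.

>>> {"name": "arm_command", "arguments": {"increments": [[[0,0,0.2,0,0,0,1],[0,0,0.2,0,0,0,1],[0,0,0.2,0,0,0,1],[0,0,0.1,0,0,0,1]]]}}

```text
clock: 12.0
ee_pos: [499.4, 299.8, 261.7]
eef_rot: [[0.821, 0.242, 0.517], [0.208, -0.97, 0.124], [0.531, 0.005, -0.847]]
wrist_force: [-2.7, -0.9, 1.3]
grip_width: 20.5
grasp_force: 107.9
```

>>> {"name": "arm_command", "arguments": {"increments": [[[0,0,0.1,0,0,0,1],[0,0,0.1,0,0,0,1]]]}}

```text
clock: 12.2
ee_pos: [500.4, 300.2, 260.6]
eef_rot: [[0.821, 0.242, 0.517], [0.207, -0.97, 0.125], [0.532, 0.005, -0.847]]
wrist_force: [-24.9, -7.5, 33.2]
grip_width: 20.9
grasp_force: 112.7
```

It went solid at about 44 N axially with the tip 60 mm deep, so both have bottomed. I'll withdraw along the axis.

>>> {"name": "arm_command", "arguments": {"increments": [[[0,0,0,0,0,0,1],[0,0,-0.3,0,0,0,1],[0,0,-0.6,0,0,0,1],[0,0,-1,0,0,0,1],[0,0,-1,0,0,0,1],[0,0,-1,0,0,0,1],[0,0,-1,0,0,0,1],[0,0,-1,0,0,0,1],[0,0,-1,0,0,0,1],[0,0,-1,0,0,0,1],[0,0,-1,0,0,0,1],[0,0,-1,0,0,0,1],[0,0,0,0,0,0,1]]]}}

```text
clock: 13.5
ee_pos: [449.0, 288.0, 345.4]
eef_rot: [[0.821, 0.242, 0.518], [0.207, -0.97, 0.125], [0.533, 0.005, -0.846]]
wrist_force: [0.8, 0.4, -3.0]
grip_width: 21.0
grasp_force: 107.3
```

Run:
```python
from h import *
import cv2
c=[]
for n,(u,v,w,h) in dict(scene=(345,70,90,120),top=(110,160,80,120)).items():
    p,d=viewer.grab_frame(n); c.append(cv2.resize(p[v:v+h,u:u+w,::-1],(400,600),interpolation=cv2.INTER_CUBIC))
cv2.imwrite("pics/out.png",np.hstack(c))
s=bot.state(); np.set_printoptions(precision=4,suppress=True);print(s["clock"],s["ee_pos"],s["eef_rot"],s["wrist_force"],s["moment"],s["grip_width"])
from scipy.spatial.transform import Rotation as Ro
x=np.array([1,-.022,0]);x/=np.linalg.norm(x);z=np.array([0,0,-1.]);G=np.c_[x,np.cross(z,x),z]
print(Ro.from_matrix(s["eef_rot"].T@G).as_rotvec())
```

```text
13.6 [449.1669 287.8813 344.227 ] [[ 0.8211  0.242   0.5169]
 [ 0.2075 -0.9703  0.1245]
 [ 0.5316  0.0051 -0.847 ]] [-0.77   -0.3134 -3.1767] [-0.1935  0.6702 -0.0283] 21.03570960108486
[-0.0697 -0.5579  0.2608]
```

View pics/out.png

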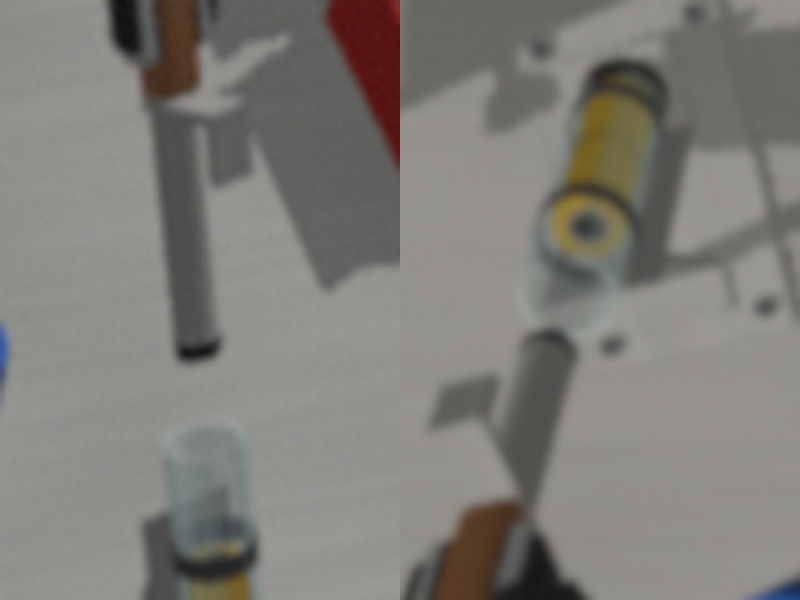

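Both bushings are stacked at the bottom with an empty upper tube (top face at crop (588,225)), and the rod is clear at (198,345). I'll upright the rod and head back to the rail.

>>> {"name": "arm_command", "arguments": {"increments": [[[0,0,0,-0.01,-0.08,0.037,1],[0,0,0,-0.01,-0.08,0.037,1],[0,0,0,-0.01,-0.08,0.037,1],[0,0,0,-0.01,-0.08,0.037,1],[0,0,0,-0.01,-0.08,0.037,1],[0,0,0,-0.01,-0.08,0.037,1],[0,0,0,-0.01,-0.08,0.037,1],[0,0,-1,0,0,0,1],[0,0,-1.5,0,0,0,1],[0.5,1.5,0,0,0,0,1],[0.8,2.5,0,0,0,0,1],[0.9,3,0,0,0,0,1],[0.9,3,0,0,0,0,1],[0.9,3,0,0,0,0,1],[0.9,3,0,0,0,0,1],[0.9,3,0,0,0,0,1],[0.9,3,0,0,0,0,1],[0.9,3,0,0,0,0,1],[0.9,3,0,0,0,0,1],[0,0,0,0,0,0,1]]]}}

```text
clock: 15.6
ee_pos: [528.9, 2.4, 368.9]
eef_rot: [[1.0, -0.022, -0.001], [-0.022, -1.0, -0.004], [-0.001, 0.004, -1.0]]
wrist_force: [-0.7, 0.6, -3.2]
grip_width: 21.0
grasp_force: 108.7
```

>>> {"name": "arm_command", "arguments": {"increments": [[[0.86,2.8,0,0,0,0,1],[0.86,2.8,0,0,0,0,1],[0.86,2.8,0,0,0,0,1],[0.86,2.8,0,0,0,0,1],[0.86,2.8,0,0,0,0,1],[0.86,2.8,0,0,0,0,1],[0,0,0,0,0,0,1],[0,0,0,0,0,0,1]]]}}

```text
clock: 16.4
ee_pos: [576.1, -163.3, 368.9]
eef_rot: [[1.0, -0.021, -0.002], [-0.021, -1.0, -0.002], [-0.002, 0.002, -1.0]]
wrist_force: [0.6, 0.4, -4.0]
grip_width: 21.0
grasp_force: 109.4
```

>>> {"name": "arm_command", "arguments": {"increments": [[[0,0.1,1,0,0,0,1],[0,0.1,1.5,0,0,0,1],[0,0.1,1.5,0,0,0,1],[0,0,1.5,0,0,0,1],[0,0,1.5,0,0,0,1],[0,0,1.5,0,0,0,1],[0,0,1.5,0,0,0,1],[0,0,1.5,0,0,0,1],[0,0,1,0,0,0,1],[0,0,1,0,0,0,1],[0,0,0.5,0,0,0,1],[0,0,0.5,0,0,0,1],[0,0,0.5,0,0,0,1],[0,0,0.5,0,0,0,1],[0,0,0.5,0,0,0,1],[0,0,0.4,0,0,0,1],[0,0,0,0,0,0,1]]]}}

```text
clock: 18.1
ee_pos: [575.9, -166.0, 204.6]
eef_rot: [[1.0, -0.021, -0.003], [-0.021, -1.0, -0.001], [-0.003, 0.001, -1.0]]
wrist_force: [-0.3, 0.3, -2.8]
grip_width: 20.5
grasp_force: 109.4
```

Clean, with no contact. I'll lower the last bit, then ease towards the plate.

>>> {"name": "arm_command", "arguments": {"increments": [[[0,0,0.2,0,0,0,1],[0,0,0.2,0,0,0,1],[0.2,0,0.1,0,0,0,1],[0.2,0,0.1,0,0,0,1],[0,0,0,0,0,0,1]]]}}

```text
clock: 18.6
ee_pos: [580.5, -166.2, 199.2]
eef_rot: [[1.0, -0.02, -0.002], [-0.02, -1.0, -0.001], [-0.002, 0.001, -1.0]]
wrist_force: [0.9, -0.0, -2.7]
grip_width: 20.7
grasp_force: 109.4
```

>>> {"name": "arm_command", "arguments": {"increments": [[[0.1,0,0.1,0,0,0,1],[0,0,0.1,0,0,0,1],[0,0,0,0,0,0,1]]]}}

```text
clock: 18.9
ee_pos: [581.3, -166.2, 197.2]
eef_rot: [[1.0, -0.02, -0.002], [-0.02, -1.0, -0.001], [-0.002, 0.001, -1.0]]
wrist_force: [0.0, 0.4, -2.8]
grip_width: 20.8
grasp_force: 109.5
```

>>> {"name": "arm_command", "arguments": {"increments": [[[0,0,0.1,0,0,0,1],[0,0,0,0,0,0,1]]]}}

```text
clock: 19.1
ee_pos: [581.2, -166.2, 197.0]
eef_rot: [[1.0, -0.02, -0.002], [-0.02, -1.0, -0.002], [-0.002, 0.002, -1.0]]
wrist_force: [-3.9, 0.4, 8.7]
grip_width: 20.8
grasp_force: 111.4
```

>>> {"name": "arm_command", "arguments": {"increments": [[[0,0,0.1,0,0,0,1],[0,0,0,0,0,0,1]]]}}

```text
clock: 19.3
ee_pos: [581.3, -166.3, 196.8]
eef_rot: [[1.0, -0.02, -0.001], [-0.02, -1.0, -0.002], [-0.001, 0.002, -1.0]]
wrist_force: [-7.6, 1.1, 22.1]
grip_width: 20.7
grasp_force: 113.1
```

It is seated on the bar. I'll unload slightly and release.

>>> {"name": "arm_command", "arguments": {"increments": [[[0,0,-0.15,0,0,0,1],[0,0,0,0,0,0,0.2],[0,0,0,0,0,0,-0.2],[0,0,0,0,0,0,-0.6],[0,0,0,0,0,0,-1],[0,0,0,0,0,0,-1],[0,0,0,0,0,0,-1],[0,0,0,0,0,0,-1],[0,0,0,0,0,0,-1],[0,0,0,0,0,0,-1]]], "squeeze": 20}}

```text
clock: 20.3
ee_pos: [581.1, -166.2, 196.7]
eef_rot: [[1.0, -0.02, -0.002], [-0.02, -1.0, -0.001], [-0.002, 0.001, -1.0]]
wrist_force: [0.1, -0.3, -0.4]
grip_width: 85.2
grasp_force: 0.0
```

>>> {"name": "arm_command", "arguments": {"increments": [[[0,0,-0.5,0,0,0,-1],[0,0,-1,0,0,0,-1],[0,0,-1.5,0,0,0,-1],[0,0,-1.5,0,0,0,-1],[0,0,-1.5,0,0,0,-1],[0,0,-1.5,0,0,0,-1],[0,0,-1.5,0,0,0,-1],[0,0,-1.5,0,0,0,-1],[0,0,-1.5,0,0,0,-1],[0,0,-1,0,0,0,-1],[-3,0,0,0,0,0,-1],[-3,0,0,0,0,0,-1],[-3,0,0,0,0,0,-1],[0,0,0,0,0,0,-1],[0,0,0,0,0,0,-1]]]}}

```text
clock: 21.8
ee_pos: [491.4, -164.3, 327.8]
eef_rot: [[1.0, -0.021, -0.001], [-0.021, -1.0, -0.002], [-0.001, 0.002, -1.0]]
wrist_force: [0.8, 0.6, -0.0]
grip_width: 84.9
grasp_force: 0.0
```

Run:
```python
from h import *
import cv2
w,_=viewer.grab_frame("wrist"); c=cv2.resize(w[:,:,::-1][60:340,140:440],(400,373))
p,_=viewer.grab_frame("scene"); a=cv2.resize(p[130:290,80:280,::-1],(400,320)); b=cv2.resize(p[140:260,340:440,::-1],(400,480))
L=np.vstack([c,np.zeros((227,400,3),np.uint8)]); L[373:600]=cv2.resize(a,(400,227)); 
Rr=np.vstack([b,np.zeros((120,400,3),np.uint8)])
cv2.imwrite("pics/final.png",np.hstack([L,Rr])); s=bot.state(); print(s["clock"],s["ee_pos"],s["wrist_force"])
```

```text
21.9 [ 492.21278594 -164.34947288  327.36119665] [0.09954691 0.8290681  0.0197824 ]
```

View pics/final.png

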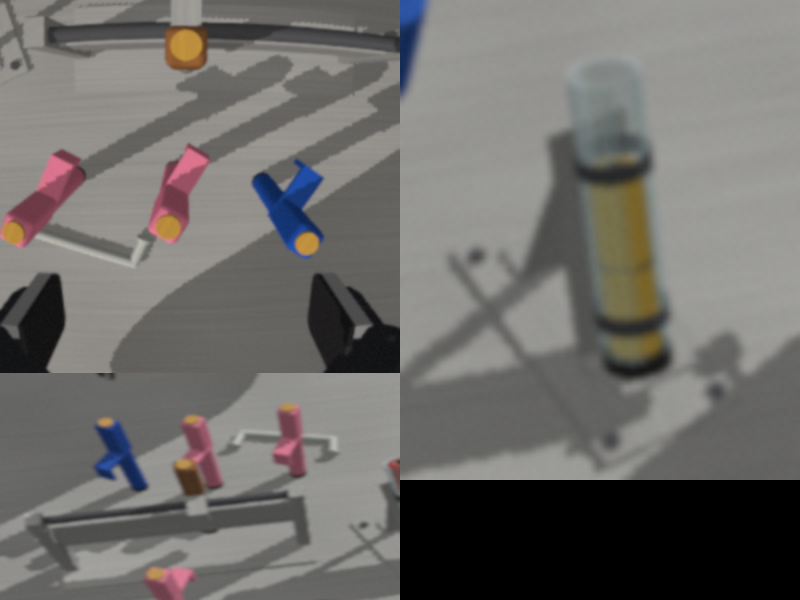

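The rod hangs on the bar by its strap (handle at (185,45) and (188,478)). Both bushings stand at the tube floor (seam at (625,268)), and the look-alikes are untouched. I'll hand the job in.

```bash
python3 -c "
from workcell import ticket
print(ticket.close_job())"
```

```text
the job is handed in; nothing more can be done
None
```

Both yellow bushings are pushed to the tube floor (it went solid at about 44 N), the ram rod hangs back on the rail by its hook with the gripper clear, and the job was handed in at about 22 s.

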